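# Crank the inspection camera up to its height marker

## Task

Set the inspection camera to the height marked for the next batch: fit the loose crank onto the square spindle end on top of the camera lift, and wind it clockwise, seen from above, until the red pointer on the camera carriage is level with the yellow marker tab beside it. Then take the crank off, put it down gently (do not drop it) flat on the blue mat with its knob upward, and leave the brass part under the lens and the other things on the bench where they are.

Things in the scene. Friction and masses are not known exactly. Their poses are not given: they have to be found in the camera images.
- crank: Loose aluminium crank, 0.3 kg. Origin: centre of hub underside; x from hub to knob, z up. Hub: block 34 x 34 mm (sides along x, y), 28 tall, square through hole 16 wide along x, y, lower mouth bevelled. Arm: bar 18 wide, 12 thick, flush with the underside, boss of radius 12 under the knob. Grip the hub across y. Starts flat on the mat, any yaw; balanced over the hub: sits level on the seat.
- knob (a point): Middle of the crank's red grip knob: an upright cylinder 23 mm in diameter and 48 mm tall that spins freely on the crank; its axis is 65 mm from the hub's axis; its middle is 38 mm above the hub's underside, its foot 14 mm and its top 62 mm above it.
- spindle_seat (a point): Top of the spindle's round collar (radius 20 mm), on its axis, where the hub's underside comes to rest; 235 mm above the bench. From it rises the square end: 14 mm wide for 16 mm, then a nose 6 tall tapering to 8. x, y along its flats, z up; turns with the spindle. The collar stands 8 mm above the lift's top bridge: the crank arm passes over it.
- spindle (a joint): Angle of the spindle (rad), growing clockwise seen from above, no end stop within the working range. One clockwise turn (2 pi) raises the camera carriage 10 mm. Turning takes about 0.06 N m (1 N at the knob); the screw holds its place when let go and cannot be moved by pushing the carriage.
- camera_slide (a joint): Height of the camera carriage (m) along its guide rods, upward from a fixed zero. It follows the spindle; travel to 0.07.
- lift: Camera lift, fixed, yaw within 0.25: base 110 x 150 mm (x by y), guide rods at y = +-45, lead screw between, top bridge 130 x 56 mm. Origin: underside of base below the spindle. On its +x face a white scale bar with the yellow marker. The blue camera with white ring light is on its +y side, 135 mm from the spindle, below 0.19 m; under it a white stage, 12 mm high, out to y = 190.
- pointer (a point): Tip of the red pointer (3 mm thick) on the +x side of the camera carriage; rises with it. At the start it is 14 to 30 mm below the marker's tab.
- marker: Yellow height marker clamped on the scale bar, fixed; origin: the tip, at middle height, of its 6 mm tall tab, which points at the red pointer's path (2 mm from the pointer's tip when level).
- mat: Blue square mat, 220 x 220 x 4 mm, fixed on the bench; origin: centre of its underside.
- workpiece: Brass flanged part, 36 mm across, 15 mm tall, loose on the stage under the lens; origin: centre of its underside. Leave alone.
- bottle: White bottle with a red cap, 58 mm across, 115 mm tall, standing; origin: centre of its underside. Leave alone.
- bin: Grey bin of brass parts, 100 x 140 x 32 mm; origin: centre of its underside. Leave alone.
- loupe: Steel loupe, 40 mm across, 42 mm tall; origin: centre of its underside. Leave alone.
Not all that is in view belongs to the job. Several things look just like the crank: the one meant starts farthest from the robot's base.

How it is judged:
By the outcome, as a careful person would: the job done as asked, in the order asked, and still so for the second after the job is handed in, with the robot touching nothing.
It also fails if it takes over 72 s, if anything falls off the work surface, if the arm or the gripper's body presses on something with over 40 N, if the wrist force passes 120 N, or if a joint passes its speed limit or range.

## Robot

A 6-joint arm with a two-finger parallel gripper is mounted at the origin on the work surface. World frame = base frame: x ahead of the robot, y to its left, z up, the work surface at z = 0. Lengths are in m, angles in rad, forces in N, time in s.
With the tool pointing down it reaches from about 0.35 to 0.975 m from the base axis. Payload 4.9 kg.
Tool frame: the origin (TCP) lies on the front face of the gripper's body, between the roots of the fingers; the fingertips stand ctrl.tip_extent ahead of it and the grasp point (between the pads) lies 54 mm ahead of it (ctrl.tip_extent is the distance from the TCP to the fingertips, in m); z points along the fingers, y is the line along which they close (so a half turn about z gives the same grasp; the last joint's range is limited). The gripper opens to 85 mm and grips with 20 to 120 N. Pads are 22 mm wide; open, the fingers measure 114 mm over their backs; the gripper's body (76 mm by 85 mm) begins 54 mm behind the grasp point. The pads swing forward as they close: fully open they stand 13 mm farther back than shut.
Start: joints at [1.145, 0.053, 1.613, -0, 1.476, -0.119], TCP at [0.189, 0.596, 0.304] pointing down, gripper open.
Joint ranges: [-3.01, 3.01], [-1.01, 2.22], [0.06, 2.58], [-1.02, 4.17], [0.09, 2.62], [-3.14, 3.14]. Speed limits (rad/s): [2.57, 2.57, 3.14, 3.14, 3.14, 3.14].

## Interface

Orientations are given as a rotation vector (axis times angle).
In Python, from station import ctrl gives the robot as it stands.
- The arm moves only by the tool apply_moves, never from a script. Its argument "rows" is one flat list of numbers, 6 for each row, row after row: the shift along the tool's x, y, z normalised to -1 to 1, where 1 is 0.6 m, then the turn, a rotation vector about the tool's x, y, z normalised to -1 to 1, where 1 is 90 degrees. A call has 1 to 20 rows; each row is the pose to reach, as a shift and turn from the pose commanded when the call began, along the tool's axes at that moment; what a row does not reach only later rows make up. A row lasts 1/10 s, in which the tool goes at most 50 mm and 8.59 degrees, less where a joint would pass 70% of its speed; a pose out of reach is approached as far as the arm can. A call with a number of a shift or a turn outside -1 to 1 is refused whole. A call with a gripper value outside its range is refused whole. "grip" is the opening, from 0 (shut) to 1 (fully open), set as the call begins (left out, the last holds). The fingers move at their own pace and stop on an object; "grip_force" is the grip in N (left out, the last holds). Time passes only in rows, so rows that repeat a pose let the fingers close. It gives the time, the measured TCP pose, the force, the opening and the grip force at its end, in the units of the state.
- ctrl.get_obs(): the state, without advancing time (a new reading comes with each control period).
- ctrl.get_image(name): name is "scene" or "top" or "wrist"; returns (picture, depth): 480x640x3 uint8, blue, green, red; 480x640 float32, m along the optical axis (not along the pixel's ray), 0 where there is no reading.
- ctrl.camera_model(name): a dict with "mtx" (3x3 intrinsics, pixels), "k1" (the pictures are not rectified: a ray, as slopes to the right and down, at radius r is drawn at 1 + k1 r^2 times it, then the intrinsics apply), "R" (3x3) and "t" (3): a world point X has camera coordinates R X + t; the wrist camera has in their place "tool_from_camera" (4x4, takes a point from camera to tool coordinates, whose origin is the TCP and whose axes are the flange's). Camera axes: x right, y down, z forward; pixel columns grow to the right and rows downward; lengths in m; the calibration is good to about 2 mm. A picture is of the moment at which its call begins: read the wrist's pose just before it. camera_model takes no time and is no camera call.
- ctrl.finish_job(): hands the job in; it is judged then, once.
The state is a dict: "t": time; "q": joint angles; "dq": joint speeds; "effort": joint torques, N m; "tool_pos": TCP position; "tool_rot": TCP orientation; "contact_force": force on the tool from outside, world axes, zero at the start; "wrist_torque": the same for the moment, N m; "opening": finger opening in m; "grip_force": force on a finger pad.
Only numpy, scipy, OpenCV 4.12 (cv2) and the standard library are available. Lean on these libraries where they do the work, as an engineer would, in place of code of your own. Each camera call takes 0.05 s, during which the arm holds its last target. There are 200 camera calls.

## Working session

There is one attempt and no reset: what is moved stays moved. The work goes in short steps, Python scripts to look and compute and a tool call to move; the robot and the scene stay as the last step left them, time stands still between calls to the robot, and variables do not carry over. Pictures are saved under pics/ and viewed, at most 10 in all, crops included, and the job is handed in when it is done.

Besides the shell and the picture viewer there is one more tool, called after ">>>" as name(argument=value, ...), one argument or row to a line, values as JSON. apply_moves: Moves the arm, as the interface text tells. Its arguments: {"type":"object","properties":{"rows":{"type":"array","items":{"type":"number"}},"grip":{"type":"number"},"grip_force":{"type":"number"}},"required":["rows"]}

```bash
ls; mkdir -p pics
cat > h.py <<'E'
import numpy as np,cv2
from scipy.spatial.transform import Rotation as Rn
from station import ctrl
def grab(n):
    o=ctrl.get_obs(); im,d=ctrl.get_image(n); m=ctrl.camera_model(n)
    if n=="wrist":
        T=np.eye(4);T[:3,:3]=Rn.from_rotvec(o["tool_rot"]).as_matrix();T[:3,3]=o["tool_pos"]
        W=T@np.array(m["tool_from_camera"])
    else:
        W=np.eye(4);R=np.array(m["R"]);W[:3,:3]=R.T;W[:3,3]=-R.T@np.array(m["t"])
    np.savez(f"{n}.npz",im=im,d=d,W=W,K=m["mtx"],k1=m["k1"]);return im,d,W,np.array(m["mtx"]),m["k1"]
def load(n):
    z=np.load(f"{n}.npz");return z["im"],z["d"],z["W"],z["K"],float(z["k1"])
def slopes(uv,K,k1):
    uv=np.atleast_2d(np.asarray(uv,float)); p=np.c_[(uv[:,0]-K[0,2])/K[0,0],(uv[:,1]-K[1,2])/K[1,1]]
    s=p.copy()
    for _ in range(20): s=p/(1+k1*(s**2).sum(1,keepdims=True))
    return s
def plane(uv,z,W,K,k1):
    s=slopes(uv,K,k1); r=np.c_[s,np.ones(len(s))]@W[:3,:3].T; c=W[:3,3]
    return c+r*((z-c[2])/r[:,2])[:,None]
def cloud(d,W,K,k1):
    v,u=np.mgrid[:480,:640]; s=slopes(np.c_[u.ravel(),v.ravel()],K,k1)
    P=np.c_[s,np.ones(len(s))]*d.ravel()[:,None]
    P=(P@W[:3,:3].T+W[:3,3]); P[d.ravel()==0]=np.nan
    return P.reshape(480,640,3)
def proj(X,W,K,k1):
    c=(np.atleast_2d(X)-W[:3,3])@W[:3,:3]; s=c[:,:2]/c[:,2:]; s=s*(1+k1*(s**2).sum(1,keepdims=True))
    return s*[K[0,0],K[1,1]]+[K[0,2],K[1,2]]
E
python3 - <<'E'
from h import *
print(ctrl.tip_extent, ctrl.get_obs())
for n in("scene","top"):
    im,d,W,K,k=grab(n); cv2.imwrite(f"pics/{n}0.png",im); print(n,W.round(3),K,k,(d>0).mean())
E
```

```text
pics
0.0726 {'t': 0.0, 'q': array([ 1.14502387e+00,  5.33196583e-02,  1.61431242e+00, -4.80874302e-06,
        1.47605295e+00, -1.19018604e-01]), 'dq': array([-1.92401006e-03,  1.10718191e-03,  1.31369943e-03, -4.46295570e-05,
        1.14170426e-03, -8.70419867e-04]), 'effort': array([ 1.69310515e-03, -3.93677080e+01, -3.70182288e+01,  2.84431763e-05,
        7.04649225e-03, -4.49773125e-06]), 'tool_pos': array([0.18853439, 0.59536686, 0.30267495]), 'tool_rot': array([-0.47987459, -3.10415963,  0.00316697]), 'contact_force': array([ 0.13167816, -0.1686481 , -0.5001057 ]), 'wrist_torque': array([-0.02740864, -0.03595963, -0.00103268]), 'grip_force': 0.0, 'opening': 0.0855593674828159}
scene [[ 0.112  0.604 -0.789  1.324]
 [ 0.994 -0.056  0.098 -0.064]
 [ 0.015 -0.795 -0.607  0.737]
 [ 0.     0.     0.     1.   ]] [[453.19969965   0.         322.67583052]
 [  0.         453.19969965 241.88292269]
 [  0.           0.           1.        ]] 0.004166258991674497 0.9959602864583333
top [[ 0.015 -0.996  0.089  0.439]
 [-1.    -0.014  0.012  0.041]
 [-0.011 -0.089 -0.996  1.321]
 [ 0.     0.     0.     1.   ]] [[494.73969887   0.         318.84036028]
 [  0.         494.73969887 240.58304487]
 [  0.           0.           1.        ]] -0.09106401752886363 0.9960774739583333
```

View pics/scene0.png

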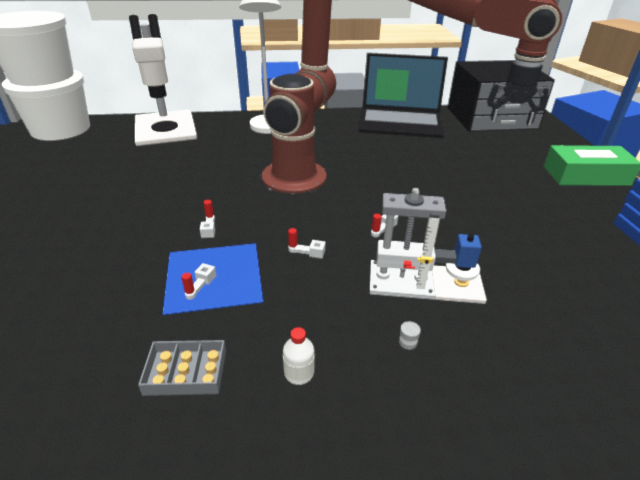

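View pics/top0.png

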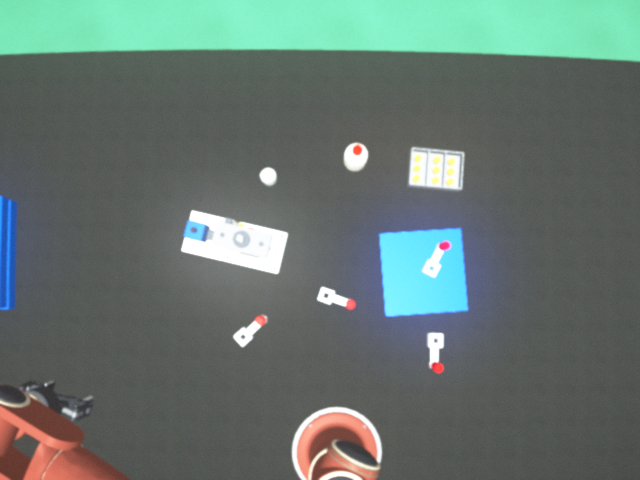

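The scene picture shows the mat at about (213,275), with a crank on it. The lift is at (415,240), the red pointer at about (407,265) and the yellow marker at (425,259).

There are four crank lookalikes in the top picture: A (436,258) on the mat, B (327,297), C (243,337) and D (436,341). The base is at about (337,450), so A is farthest. It is also the one lying on the mat, so it is the crank meant.

Run:
```python
from h import *
im,d,W,K,k=load("top"); P=cloud(d,W,K,k)
for n,(u,v) in dict(A=(436,258),B=(327,297),C=(243,337),D=(436,341)).items(): print(n,np.hypot(*plane((u,v),.03,W,K,k)[0,:2]).round(3))
hsv=cv2.cvtColor(im,cv2.COLOR_BGR2HSV)
def comp(m,roi):
    x0,y0,x1,y1=roi;q=np.zeros_like(m);q[y0:y1,x0:x1]=m[y0:y1,x0:x1];return q
# crank on mat
red=comp(((((hsv[...,0]<8)|(hsv[...,0]>165))&(hsv[...,1]>130)&(hsv[...,2]>90))*255).astype(np.uint8),(385,235,465,310))
v,u=np.nonzero(red); print("knob px",u.mean(),v.mean(),len(u), "z",np.nanmax(P[v,u,2]))
top=red.astype(bool)&(P[...,2]>.058); 
if top.any(): print("knob top xy",P[top].mean(0),top.sum())
wh=comp(((hsv[...,1]<60)&(hsv[...,2]>130)).astype(np.uint8)*255,(385,235,465,310))
hub=wh.astype(bool)&(P[...,2]>.026)&(P[...,2]<.04); print("hub cloud",np.nanmean(P[hub],0),hub.sum())
v,u=np.nonzero(hub);
if len(u): print(cv2.minAreaRect(plane(np.c_[u,v],.032,W,K,k)[:,:2].astype(np.float32)*1000))
# mat
b=((hsv[...,0]>95)&(hsv[...,0]<125)&(hsv[...,1]>120)).astype(np.uint8)*255
b=comp(b,(360,215,490,330));v,u=np.nonzero(b);print("mat",cv2.minAreaRect(plane(np.c_[u,v],.004,W,K,k)[:,:2].astype(np.float32)*1000))
# lift: things at bridge height
R=P[200:280,175:295]
for lo,hi in((.22,.232),(.232,.245),(.245,.27)):
    m=(R[...,2]>lo)&(R[...,2]<hi); v,u=np.nonzero(m)
    if len(u)>3: print(lo,len(u),np.nanmean(R[m],0).round(4),cv2.minAreaRect(R[m][:,:2].astype(np.float32)*1000))
c1=cv2.resize(im[235:295,395:475],None,fx=6,fy=6,interpolation=cv2.INTER_CUBIC)
c2=cv2.resize(im[205:275,180:290],None,fx=6,fy=6,interpolation=cv2.INTER_CUBIC)[:360,:]
s,ds,Ws,Ks,ks=load("scene")
# spindle end crop/pointer crop
c3=cv2.resize(s[185:300,365:490],None,fx=4,fy=4,interpolation=cv2.INTER_CUBIC)
cv2.imwrite("pics/c1.png",c1)
o=np.zeros((600,800,3),np.uint8);o[:460,:500]=c3
c2=cv2.resize(im[225:255,215:265],None,fx=6,fy=6,interpolation=cv2.INTER_CUBIC);o[:180,500:800]=c2; o[200:470,500:800]=cv2.resize(im[238:283,415:465],None,fx=6,fy=6,interpolation=cv2.INTER_CUBIC)
cv2.imwrite("pics/c3.png",o)
```

```text
A 0.572
B 0.409
C 0.391
D 0.39
knob px 443.7674418604651 245.6046511627907 43 z 0.07037006139897617
knob top xy [ 0.54441397 -0.26656581  0.06455215] 31
hub cloud [ 0.48865434 -0.23960249  0.03104129] 138
((504.35650634765625, -248.48623657226562), (34.62053680419922, 73.3508071899414), 60.04313659667969)
mat ((478.22119140625, -222.93490600585938), (226.821533203125, 227.76394653320312), 4.417695999145508)
0.22 1222 [0.5388 0.2264 0.2264] ((543.0894775390625, 225.65435791015625), (128.80899047851562, 66.06240844726562), 77.09329223632812)
0.232 178 [0.5372 0.2252 0.2349] ((537.6831665039062, 216.27734375), (80.96012878417969, 39.48737335205078), 87.47904968261719)
0.245 41 [0.5379 0.2248 0.2538] ((538.3899536132812, 225.1860809326172), (13.818531036376953, 13.362356185913086), 69.32798767089844)
```

View pics/c3.png

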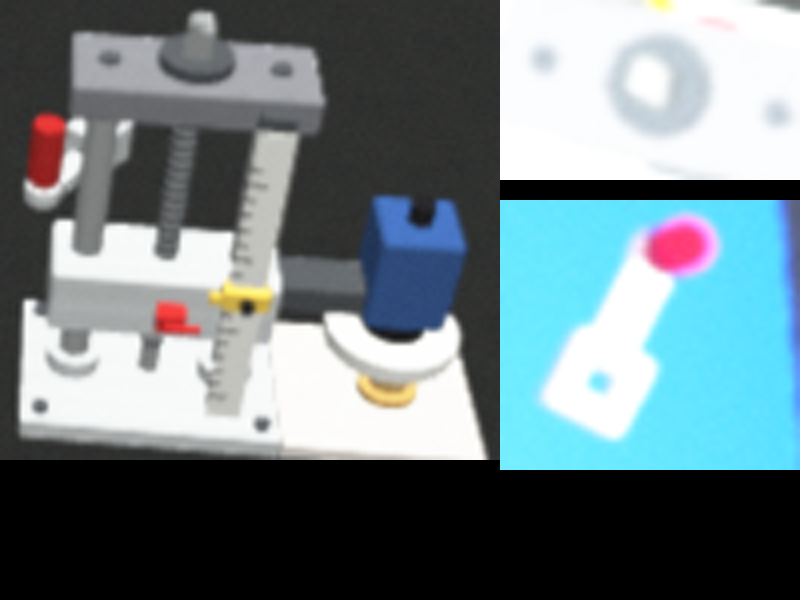

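The crop confirms crank A. It lies on the mat with its hub at the lower left and its knob at the upper right, pixel (444,246). The red pointer sits below the yellow tab. Next I'll go over the spindle for a close wrist view.

```bash
cat >> h.py <<'E'
def down(yaw,tilt=None):
    # tool z down, tool y axis at heading yaw; tilt: rotvec world applied after
    y=np.array([np.cos(yaw),np.sin(yaw),0]);z=np.array([0,0,-1.]);R=np.c_[np.cross(y,z),y,z]
    return R if tilt is None else Rn.from_rotvec(tilt).as_matrix()@R
def go(p,R,o=None):
    o=o or ctrl.get_obs(); R0=Rn.from_rotvec(o["tool_rot"]).as_matrix()
    s=R0.T@(np.asarray(p)-o["tool_pos"]); r=Rn.from_matrix(R0.T@R).as_rotvec()
    n=max(np.linalg.norm(s)/.05,np.degrees(np.linalg.norm(r))/8.59)
    print("row",(s/.6).round(4).tolist()+(r/(np.pi/2)).round(4).tolist(),"n",round(n,1))
def yaw(o): return np.arctan2(*Rn.from_rotvec(o["tool_rot"]).as_matrix()[[1,0],1])
E
python3 - <<'E'
from h import *
o=ctrl.get_obs(); T=np.array(ctrl.camera_model("wrist")["tool_from_camera"]);print(T.round(3), ctrl.camera_model("wrist")["mtx"]); print(Rn.from_rotvec(o["tool_rot"]).as_matrix().round(3),yaw(o))
for y in (-1.8,-1.57,1.57): 
    R=down(y); p=np.array([.538,.225,.46])-R@[T[0,3],T[1,3],0]; print(y,p.round(3)); go(p,R)
E
```

```text
[[-0.    -0.952 -0.305  0.078]
 [ 1.    -0.    -0.001  0.   ]
 [ 0.001 -0.305  0.952 -0.07 ]
 [ 0.     0.     0.     1.   ]] [[386.03539356   0.         322.24680811]
 [  0.         386.03539356 241.04540971]
 [  0.           0.           1.        ]]
[[-0.953  0.302 -0.001]
 [ 0.302  0.953 -0.002]
 [ 0.    -0.002 -1.   ]] 1.264031293631895
-1.8 [0.462 0.243 0.46 ]
row [-0.6118, -0.423, -0.2614, -0.0003, 0.0017, 1.9506] n 20.4
-1.57 [0.46  0.225 0.46 ]
row [-0.6175, -0.4524, -0.2613, -0.0005, 0.0016, 1.8042] n 18.9
1.57 [0.616 0.225 0.46 ]
row [-0.8657, -0.3742, -0.2615, -0.0011, -0.0003, -0.1948] n 11.7
```

Run:
```python
from h import *
go([.538,.225,.40],down(1.35))
```

```text
row [-0.7416, -0.413, -0.1614, -0.0011, -0.0002, -0.0547] n 10.4
```

>>> apply_moves(
  rows=[-0.3, -0.16, -0.16, 0, 0, -0.02, -0.742, -0.413, -0.161, 0, 0, -0.055, -0.742, -0.413, -0.161, 0, 0, -0.055, -0.742, -0.413, -0.161, 0, 0, -0.055, -0.742, -0.413, -0.161, 0, 0, -0.055, -0.742, -0.413, -0.161, 0, 0, -0.055, -0.742, -0.413, -0.161, 0, 0, -0.055, -0.742, -0.413, -0.161, 0, 0, -0.055, -0.742, -0.413, -0.161, 0, 0, -0.055, -0.742, -0.413, -0.161, 0, 0, -0.055, -0.742, -0.413, -0.161, 0, 0, -0.055, -0.742, -0.413, -0.161, 0, 0, -0.055, -0.742, -0.413, -0.161, 0, 0, -0.055, -0.742, -0.413, -0.161, 0, 0, -0.055],
)

```text
t: 1.5
tool_pos: [0.5375, 0.226, 0.3999]
tool_rot: [-0.343, -3.122, 0.0]
contact_force: [-0.4, -0.0, -1.4]
opening: 0.0852
grip_force: 0.0
```

Run:
```python
from h import *
im,d,W,K,k=grab("wrist"); o=ctrl.get_obs();print(o["t"],o["tool_pos"])
np.savez("spin.npz",im=im,d=d,W=W,K=K,k1=k)
P=cloud(d,W,K,k); c=np.array([.538,.225])
r=np.hypot(P[...,0]-c[0],P[...,1]-c[1])
for lo,hi in((.232,.2385),(.252,.262),(.238,.262)):
    m=(P[...,2]>lo)&(P[...,2]<hi)&(r<.03); 
    if m.sum()>5: print(lo,m.sum(),P[m].mean(0).round(4),cv2.minAreaRect(P[m][:,:2].astype(np.float32)*1000))
u,v=proj([.538,.225,.25],W,K,k)[0].astype(int);print(u,v)
cv2.imwrite("pics/spin.png",cv2.resize(im[v-75:v+75,u-100:u+100],None,fx=4,fy=4,interpolation=cv2.INTER_CUBIC))
# crank approach
R=down(1.05); 
go([.497,-.243,.30],R);
```

```text
1.55 [0.53740371 0.22613204 0.39999996]
0.232 2207 [0.5351 0.2262 0.2352] ((536.982421875, 225.82550048828125), (39.10213851928711, 39.17143249511719), 58.50477981567383)
0.252 446 [0.5361 0.2259 0.2556] ((536.984130859375, 225.76153564453125), (13.72018051147461, 13.482611656188965), 69.08297729492188)
0.238 659 [0.5348 0.2264 0.2528] ((537.0966796875, 225.79234313964844), (14.057291030883789, 14.621742248535156), 69.5739974975586)
320 254
row [-0.104, -0.7778, 0.1668, -0.0002, -0.0006, 0.1924] n 9.6
```

View pics/spin.png

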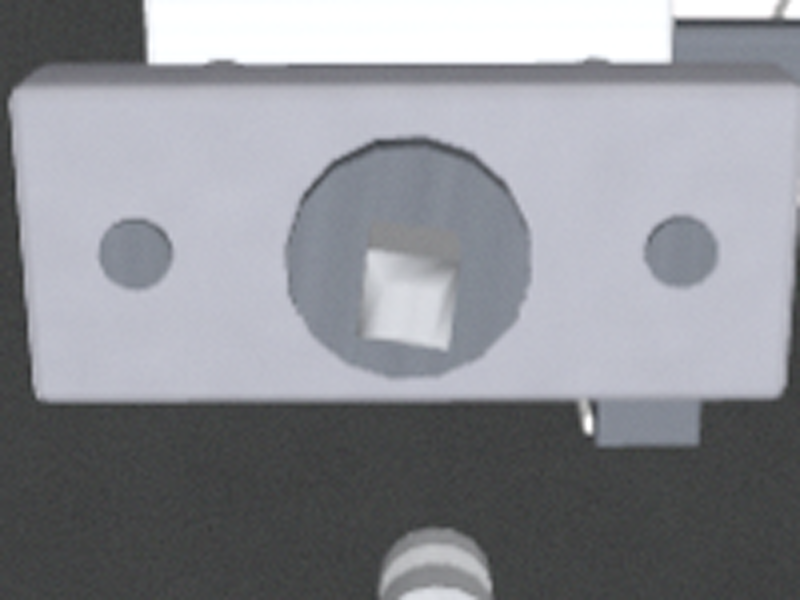

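The spindle is centred at (0.537, 0.2258), with its flats at 69.3° (mod 90). Next I'll look over the crank.

>>> apply_moves(
  rows=[-0.104, -0.778, 0.167, 0, 0, 0.192, -0.104, -0.778, 0.167, 0, 0, 0.192, -0.104, -0.778, 0.167, 0, 0, 0.192, -0.104, -0.778, 0.167, 0, 0, 0.192, -0.104, -0.778, 0.167, 0, 0, 0.192, -0.104, -0.778, 0.167, 0, 0, 0.192, -0.104, -0.778, 0.167, 0, 0, 0.192, -0.104, -0.778, 0.167, 0, 0, 0.192, -0.104, -0.778, 0.167, 0, 0, 0.192, -0.104, -0.778, 0.167, 0, 0, 0.192, -0.104, -0.778, 0.167, 0, 0, 0.192, -0.104, -0.778, 0.167, 0, 0, 0.192, -0.104, -0.778, 0.167, 0, 0, 0.192],
)

```text
t: 2.85
tool_pos: [0.4976, -0.2425, 0.3007]
tool_rot: [0.807, 3.036, 0.0]
contact_force: [0.1, 0.3, 0.9]
opening: 0.0855
grip_force: 0.0
```

Run:
```python
from h import *
im,d,W,K,k=grab("wrist"); o=ctrl.get_obs();print(o["t"],o["tool_pos"],yaw(o))
P=cloud(d,W,K,k); 
near=(abs(P[...,0]-.51)<.09)&(abs(P[...,1]+.24)<.09); z=P[...,2]
hub=near&(z>.0295)&(z<.0345)&(im.min(2)>100); n,l,st,ce=cv2.connectedComponentsWithStats(hub.astype(np.uint8)); i=1+np.argmax(st[1:,4]); 
v,u=np.nonzero(l==i); print(st[i],P[l==i].mean(0)); h=cv2.minAreaRect(P[l==i][:,:2].astype(np.float32)*1000);print("hub",h)
print("hub plane",cv2.minAreaRect(plane(np.c_[u,v],.032,W,K,k)[:,:2].astype(np.float32)*1000))
kn=near&(z>.064)&(z<.069); print("knob",kn.sum(),cv2.minEnclosingCircle(P[kn][:,:2].astype(np.float32)*1000))
arm=near&(z>.0135)&(z<.0185)&(im.min(2)>100);print("arm",cv2.minAreaRect(P[arm][:,:2].astype(np.float32)*1000))
cv2.imwrite("pics/crank.png",im)
```

```text
2.9 [ 0.49763815 -0.24249614  0.30080022] 1.051137804528928
[ 299  178   39   39 1144] [ 0.48649153 -0.24036246  0.03221183]
hub ((486.8442077636719, -240.50460815429688), (33.8283805847168, 34.48899459838867), 61.90940475463867)
hub plane ((486.6434326171875, -240.5833282470703), (33.75452423095703, 34.36880111694336), 60.83673095703125)
knob 440 ((543.6759643554688, -270.1941223144531), 10.904869079589844)
arm ((507.1910400390625, -252.15672302246094), (30.335721969604492, 83.10758972167969), 58.750755310058594)
```

View pics/crank.png

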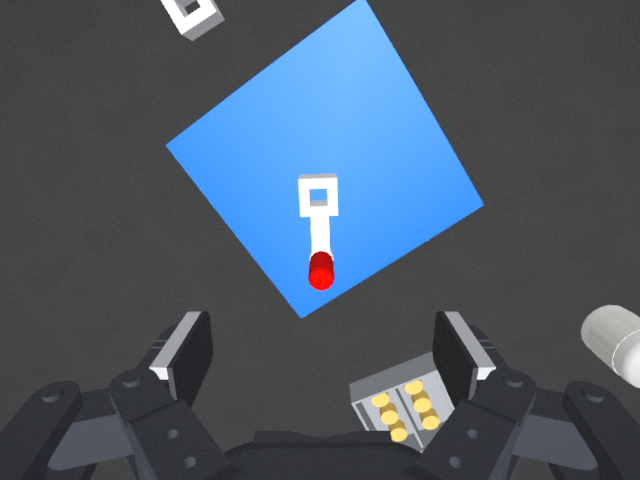

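The wrist picture shows the hub at (318,197) and the knob at (321,271), seen clearly. The crank yaw is about −28°. Now I'll descend and grip the hub.

Run:
```python
from h import *
go([.4868,-.2405,.150],down(np.radians(61.9)))
go([.4868,-.2405,.083],down(np.radians(61.9)))
```

```text
row [0.0175, -0.0061, 0.2513, 0.0002, 0.0005, -0.0186] n 3.0
row [0.0176, -0.0062, 0.363, 0.0002, 0.0005, -0.0186] n 4.4
```

>>> apply_moves(
  rows=[0.0175, -0.006, 0.25, 0, 0, -0.019, 0.0175, -0.006, 0.25, 0, 0, -0.019, 0.0175, -0.006, 0.25, 0, 0, -0.019, 0.0175, -0.006, 0.3, 0, 0, -0.019, 0.0175, -0.006, 0.34, 0, 0, -0.019, 0.0175, -0.006, 0.363, 0, 0, -0.019, 0.0175, -0.006, 0.363, 0, 0, -0.019, 0.0175, -0.006, 0.363, 0, 0, -0.019],
)

```text
t: 3.7
tool_pos: [0.4872, -0.2419, 0.0838]
tool_rot: [0.763, 3.046, -0.001]
contact_force: [-0.1, 0.0, 0.3]
opening: 0.0853
grip_force: 0.0
```

>>> apply_moves(
  rows=[0, 0, 0, 0, 0, 0, 0, 0, 0, 0, 0, 0, 0, 0, 0, 0, 0, 0, 0, 0, 0, 0, 0, 0, 0, 0, 0, 0, 0, 0, 0, 0, 0, 0, 0, 0, 0, 0, 0, 0, 0, 0, 0, 0, 0, 0, 0, 0],
  grip=0.2,
  grip_force=50,
)

```text
t: 4.5
tool_pos: [0.487, -0.2423, 0.0837]
tool_rot: [0.765, 3.045, -0.001]
contact_force: [-1.7, 2.0, 5.6]
opening: 0.0331
grip_force: 51.8
```

Run:
```python
from h import *
o=ctrl.get_obs();print(o, yaw(o)*57.2958)
```

```text
{'t': 4.5, 'q': array([-5.98657906e-01,  1.06468959e-01,  1.95415391e+00,  3.25674325e-04,
        1.07916887e+00, -1.67732943e+00]), 'dq': array([ 0.00093851,  0.00111466, -0.00159745,  0.00038758,  0.00126055,
        0.00011655]), 'effort': array([-5.21856789e-01, -3.22276461e+01, -2.81783670e+01, -2.24337489e-01,
       -2.37868940e-01,  1.91033300e-02]), 'tool_pos': array([ 0.48698412, -0.24231282,  0.08369742]), 'tool_rot': array([ 7.65048526e-01,  3.04517084e+00, -5.53150974e-04]), 'contact_force': array([-1.70815099,  1.98971076,  5.59325811]), 'wrist_torque': array([ 0.214095  ,  0.06018598, -0.01040419]), 'grip_force': 51.81916617555544, 'opening': 0.03310028925594592} 61.794558944367274
```

Run:
```python
from h import *
go([.487,-.242,.34],down(np.radians(61.8)))
go([.537,.2258,.38],down(np.radians(69.3)))
```

```text
row [-0.0006, 0.0005, -0.4272, 0.0001, 0.0012, -0.0001] n 5.1
row [0.2944, 0.727, -0.4943, -0.0, 0.0012, -0.0834] n 11.1
```

>>> apply_moves(
  rows=[0, 0, -0.02, 0, 0, 0, 0, 0, -0.08, 0, 0, 0, 0, 0, -0.16, 0, 0, 0, 0, 0, -0.24, 0, 0, 0, 0, 0, -0.32, 0, 0, 0, 0, 0, -0.4, 0, 0, 0, 0.03, 0.07, -0.45, 0, 0, -0.01, 0.06, 0.147, -0.494, 0, 0, -0.03, 0.09, 0.227, -0.494, 0, 0, -0.05, 0.122, 0.307, -0.494, 0, 0, -0.07, 0.155, 0.387, -0.494, 0, 0, -0.083, 0.188, 0.467, -0.494, 0, 0, -0.083, 0.22, 0.547, -0.494, 0, 0, -0.083, 0.25, 0.617, -0.494, 0, 0, -0.083, 0.275, 0.677, -0.494, 0, 0, -0.083, 0.287, 0.71, -0.494, 0, 0, -0.083, 0.2944, 0.727, -0.494, 0, 0, -0.083, 0.2944, 0.727, -0.494, 0, 0, -0.083, 0.2944, 0.727, -0.494, 0, 0, -0.083],
)

```text
t: 6.4
tool_pos: [0.5366, 0.2249, 0.3785]
tool_rot: [-0.566, -3.089, 0.002]
contact_force: [-0.1, -0.1, -2.4]
opening: 0.0331
grip_force: 51.1
```

Run:
```python
from h import *
im,d,W,K,k=grab("wrist"); o=ctrl.get_obs();print(o["t"],o["tool_pos"],yaw(o)*57.2958,o["opening"])
P=cloud(d,W,K,k); R=Rn.from_rotvec(o["tool_rot"]).as_matrix(); Q=(P-o["tool_pos"])@R
hsv=cv2.cvtColor(im,cv2.COLOR_BGR2HSV); red=((hsv[...,0]<8)|(hsv[...,0]>170))&(hsv[...,1]>150)&(hsv[...,2]>80)&(d<.3)&(d>0)
print(red.sum(), np.percentile(Q[red],[2,50,98],axis=0))
m=red&(Q[...,2]<np.percentile(Q[red][:,2],2)+.004); print("knob top",m.sum(),cv2.minEnclosingCircle(Q[m][:,:2].astype(np.float32)*1000), Q[m][:,2].mean())
w=(im.min(2)>110)&(d<.35)&(d>0)&(abs(Q[...,1])<.04)&(Q[...,0]<.03)&(Q[...,0]>-.1)&(Q[...,2]>.03)&(Q[...,2]<.09)
for lo in np.arange(.03,.09,.005):
    s=w&(Q[...,2]>=lo)&(Q[...,2]<lo+.005)
    if s.sum()>20: print(lo.round(3),s.sum(),np.percentile(Q[s],[2,50,98],axis=0)[:,:2].round(4).tolist())
cv2.imwrite("pics/held.png",im)
```

```text
6.45 [0.53666677 0.22464628 0.37874647] 69.18298669130142 0.03337870577244707
96 [[-0.05522793 -0.0259634  -0.01273139]
 [-0.05326358  0.00036942  0.06342277]
 [ 0.01043209  0.00540753  0.06599025]]
knob top 8 ((9.600154876708984, -25.82756233215332), 1.15656316280365) -0.01220916785437199
0.03 196 [[-0.0104, -0.0217], [0.0102, -0.0178], [0.0122, 0.0221]]
0.035 280 [[0.0073, -0.0225], [0.0113, -0.018], [0.012, 0.0229]]
0.04 214 [[0.0107, -0.0224], [0.0113, -0.018], [0.012, 0.023]]
0.045 217 [[-0.0098, -0.0225], [0.0114, 0.0167], [0.0121, 0.0229]]
0.05 6644 [[-0.0153, -0.0164], [0.0046, 0.0002], [0.0186, 0.0168]]
0.055 1066 [[-0.0074, -0.0215], [0.0174, 0.0001], [0.0189, 0.0218]]
0.06 910 [[-0.0072, -0.0214], [0.0176, 0.0001], [0.0188, 0.0217]]
0.065 2925 [[-0.0565, -0.0152], [-0.0369, 0.0006], [0.0184, 0.0135]]
0.07 736 [[-0.0581, -0.0155], [0.0178, 0.0005], [0.0186, 0.0159]]
0.075 478 [[-0.0593, -0.0163], [0.0179, 0.0005], [0.0186, 0.016]]
```

View pics/held.png

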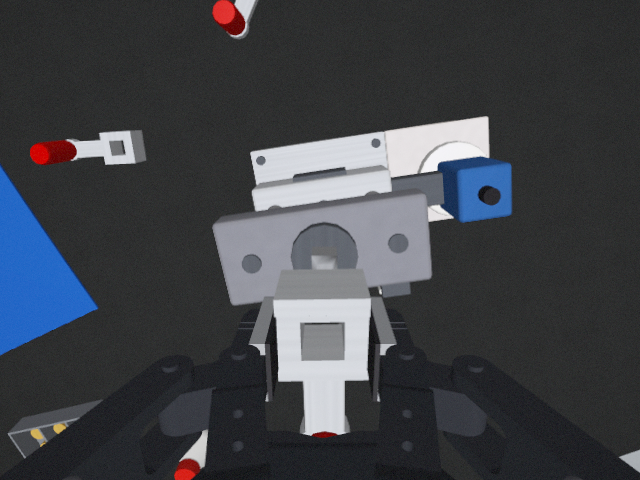

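The held picture shows the hub square in the fingers, with its hole at (323,342) and the spindle tip behind it at (323,258). The hub centre is about 1.5 mm along tool +x from the TCP.

Run:
```python
from h import *
R=down(np.radians(69.3)); p=np.array([.537,.2258,0])-R@[.0015,.0001,0]
for z in (.342,.325,.316): go(p+[0,0,z],R)
```

```text
row [-0.0023, 0.0019, 0.0612, -0.0006, -0.0001, -0.0013] n 0.7
row [-0.0023, 0.0019, 0.0896, -0.0006, -0.0001, -0.0013] n 1.1
row [-0.0023, 0.0019, 0.1046, -0.0006, -0.0001, -0.0013] n 1.3
```

>>> apply_moves(
  rows=[-0.0023, 0.0019, 0.03, 0, 0, -0.001, -0.0023, 0.0019, 0.06, 0, 0, -0.001, -0.0023, 0.0019, 0.061, 0, 0, -0.001, -0.0023, 0.0019, 0.061, 0, 0, -0.001, -0.0023, 0.0019, 0.066, 0, 0, -0.001, -0.0023, 0.0019, 0.071, 0, 0, -0.001, -0.0023, 0.0019, 0.076, 0, 0, -0.001, -0.0023, 0.0019, 0.081, 0, 0, -0.001, -0.0023, 0.0019, 0.081, 0, 0, -0.001],
)

```text
t: 7.35
tool_pos: [0.5383, 0.2264, 0.33]
tool_rot: [-0.563, -3.091, 0.001]
contact_force: [-0.4, -1.0, -2.9]
opening: 0.0333
grip_force: 51.0
```

>>> apply_moves(
  rows=[0, -0.0015, 0.006, 0, 0, 0, 0, -0.0015, 0.012, 0, 0, 0, 0, -0.0015, 0.018, 0, 0, 0, 0, -0.0015, 0.0225, 0, 0, 0, 0, -0.0015, 0.0225, 0, 0, 0],
)

```text
t: 7.85
tool_pos: [0.5378, 0.2257, 0.316]
tool_rot: [-0.562, -3.09, 0.001]
contact_force: [-0.2, 0.4, -2.3]
opening: 0.0332
grip_force: 51.1
```

>>> apply_moves(
  rows=[0, 0, 0.001, 0, 0, 0, 0, 0, 0.002, 0, 0, 0, 0, 0, 0.002, 0, 0, 0],
)

```text
t: 8.15
tool_pos: [0.5381, 0.2257, 0.3157]
tool_rot: [0.563, 3.091, 0.0]
contact_force: [-0.7, 0.7, -2.7]
opening: 0.0327
grip_force: 51.1
```

>>> apply_moves(
  rows=[0, 0, 0, 0, 0, 0, 0, 0, 0, 0, 0, 0, 0, 0, 0, 0, 0, 0, 0, 0, 0, 0, 0, 0, 0, 0, 0, 0, 0, 0, 0, 0, -0.1, 0, 0, 0, 0, 0, -0.18, 0, 0, 0, 0, 0, -0.2, 0, 0, 0, 0, 0, -0.2, 0, 0, 0],
  grip=0.85,
)

```text
t: 9.05
tool_pos: [0.5389, 0.226, 0.4414]
tool_rot: [0.561, 3.083, 0.006]
contact_force: [-0.1, -0.6, 0.1]
opening: 0.0731
grip_force: 0.0
```

Run:
```python
from h import *
im,d,W,K,k=grab("wrist"); o=ctrl.get_obs();print(o["t"],o["tool_pos"],yaw(o)*57.2958,o["opening"],o["q"].round(2))
P=cloud(d,W,K,k);z=P[...,2]
near=(np.hypot(P[...,0]-.537,P[...,1]-.2258)<.1)
for n,lo,hi in(("hub",.258,.268),("knob",.29,.302),("arm",.243,.251),("nose",.252,.2585)):
    m=near&(z>lo)&(z<hi)&((im.min(2)>90)|(n=="knob"))
    if m.sum()>10: print(n,m.sum(),P[m].mean(0).round(4),cv2.minAreaRect(P[m][:,:2].astype(np.float32)*1000))
s,ds,Ws,Ks,ks=grab("scene")
a=cv2.resize(s[170:310,350:500],None,fx=4,fy=4,interpolation=cv2.INTER_CUBIC)[:560]
b=np.zeros((560,800,3),np.uint8); b[:,:600]=a[:,:600]
b[:240,480:]=cv2.resize(im,(320,240)); cv2.imwrite("pics/fit.png",b)
```

```text
9.1 [0.53846729 0.22582979 0.43799463] 69.3614005834257 0.0728306558489986 [ 0.27 -0.09  1.54  0.    1.69 -0.94]
hub 2082 [0.5368 0.2264 0.263 ] ((559.227294921875, 217.9730224609375), (33.95328903198242, 81.74101257324219), 70.11092376708984)
knob 937 [0.5961 0.2059 0.296 ] ((597.5899047851562, 205.34274291992188), (22.24321937561035, 21.540782928466797), 83.61827087402344)
arm 1216 [0.5694 0.2152 0.2472] ((560.3348388671875, 219.97979736328125), (33.517906188964844, 82.97030639648438), 73.03319549560547)
nose 534 [0.5387 0.2256 0.2556] ((557.3878784179688, 216.49496459960938), (33.40050506591797, 81.02458953857422), 67.13004302978516)
```

View pics/fit.png

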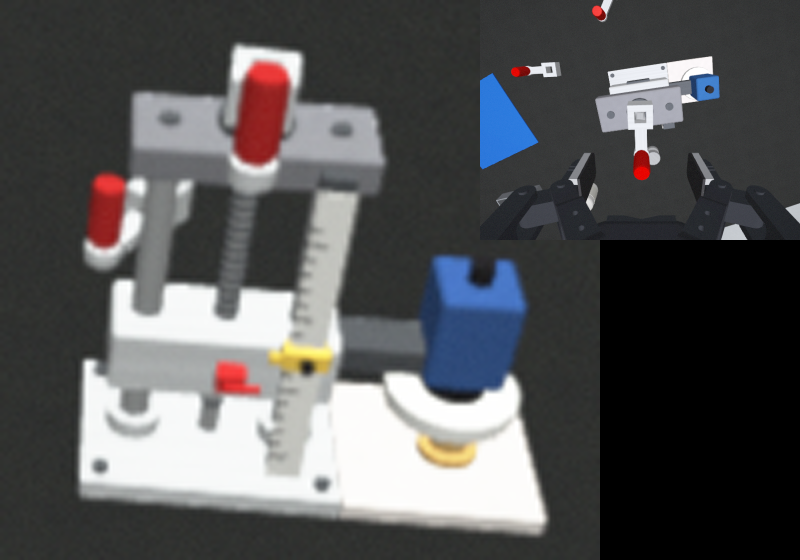

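The crank is seated: the hub top is at 0.263, as expected. In scene pixels the pointer tip is at about (414.5,267) and the tab at (417.5,259), so the pointer is below the tab. I'll get a closer oblique wrist view from the +x side.

```bash
cat > ptr.py <<'E'
from h import *
def masks(im):
    hsv=cv2.cvtColor(im,cv2.COLOR_BGR2HSV)
    red=((hsv[...,0]<8)|(hsv[...,0]>172))&(hsv[...,1]>150)&(hsv[...,2]>80)
    yel=(hsv[...,0]>20)&(hsv[...,0]<34)&(hsv[...,1]>130)&(hsv[...,2]>80)
    return red,yel
E
python3 - <<'E'
from ptr import *
im,d,W,K,k=load("scene");P=cloud(d,W,K,k);red,yel=masks(im)
roi=np.zeros((480,640),bool);roi[245:285,395:450]=1
for n,m in(("red",red&roi),("yel",yel&roi)):
    v,u=np.nonzero(m);print(n,m.sum(),u.min(),u.max(),v.min(),v.max(),np.nanmedian(P[m],0).round(4))
    for c in range(u.min(),u.max()+1,2): print(c,v[u==c].min(),v[u==c].max(),P[v[u==c],u[u==c]].mean(0).round(3),end=' | ')
    print()
tip=np.array([.605,.235,.09]); L=-.22
xh=np.array([np.cos(L),np.sin(L),0]);T=np.array(ctrl.camera_model("wrist")["tool_from_camera"])
R=down(L-np.pi/2,tilt=np.radians(24)*np.array([-np.sin(L),np.cos(L),0]))
print((R@T[:3,2]).round(3),R[:,2].round(3))
cam=tip-R@T[:3,2]*.32; p=cam-R@T[:3,3]; print(cam,p); go(p,R);
E
```

```text
red 48 404 413 261 267 [0.5747 0.2208 0.0831]
404 263 266 [0.574 0.213 0.083] | 406 261 267 [0.574 0.218 0.084] | 408 261 267 [0.574 0.222 0.084] | 410 262 267 [0.577 0.226 0.084] | 412 267 267 [0.581 0.23  0.08 ] | 
yel 54 418 432 257 262 [0.5879 0.2531 0.1059]
418 259 260 [0.584 0.24  0.103] | 420 258 260 [0.583 0.245 0.104] | 422 257 261 [0.586 0.248 0.106] | 424 258 261 [0.588 0.252 0.106] | 426 258 259 [0.588 0.256 0.108] | 428 258 261 [0.59  0.26  0.107] | 430 258 262 [0.59  0.265 0.106] | 432 259 259 [0.588 0.27  0.106] | 
[-0.65   0.146 -0.746] [-0.397  0.089 -0.914]
[0.81288359 0.18831564 0.32875716] [0.71545201 0.21022146 0.29646109]
row [-0.2857, 0.08, 0.2317, 0.3979, -0.028, 1.8707] n 20.0
```

Run:
```python
from ptr import *
tip=np.array([.583,.238,.092]); L=-.22
T=np.array(ctrl.camera_model("wrist")["tool_from_camera"])
go([.68,.21,.42],down(L-np.pi/2))
R=down(L-np.pi/2,tilt=np.radians(24)*np.array([-np.sin(L),np.cos(L),0]))
p=tip-R@T[:3,2]*.31-R@T[:3,3]; print(p)
o=ctrl.get_obs(); o["tool_pos"]=np.array([.68,.21,.42]); o["tool_rot"]=Rn.from_matrix(down(L-np.pi/2)).as_rotvec(); go(p,R,o)
```

```text
row [-0.2306, 0.0589, 0.0258, 0.0002, -0.0001, 1.9107] n 20.0
[0.68695565 0.21468035 0.29099993]
row [0.0096, -0.0101, 0.215, 0.0, -0.2667, -0.0] n 2.8
```

>>> apply_moves(
  rows=[-0.2306, 0.0589, 0.026, 0, 0, 0.09, -0.2306, 0.0589, 0.026, 0, 0, 0.19, -0.2306, 0.0589, 0.026, 0, 0, 0.28, -0.2306, 0.0589, 0.026, 0, 0, 0.38, -0.2306, 0.0589, 0.026, 0, 0, 0.47, -0.2306, 0.0589, 0.026, 0, 0, 0.57, -0.2306, 0.0589, 0.026, 0, 0, 0.66, -0.2306, 0.0589, 0.026, 0, 0, 0.76, -0.2306, 0.0589, 0.026, 0, 0, 0.85, -0.2306, 0.0589, 0.026, 0, 0, 0.955],
)

```text
t: 10.15
tool_pos: [0.6795, 0.2099, 0.4162]
tool_rot: [-2.508, -1.887, 0.008]
contact_force: [-0.0, -0.4, 1.1]
opening: 0.0724
grip_force: 0.0
```

>>> apply_moves(
  rows=[0, 0, 0, 0, 0, 0.09, 0, 0, 0, 0, 0, 0.19, 0, 0, 0, 0, 0, 0.28, 0, 0, 0, 0, 0, 0.38, 0, 0, 0, 0, 0, 0.47, 0, 0, 0, 0, 0, 0.57, 0, 0, 0, 0, 0, 0.66, 0, 0, 0, 0, 0, 0.76, 0, 0, 0, 0, 0, 0.85, 0, 0, 0, 0, 0, 0.955, 0, 0, 0, 0, 0, 0.955],
)

```text
t: 11.25
tool_pos: [0.6796, 0.2099, 0.4166]
tool_rot: [3.124, -0.32, -0.007]
contact_force: [-0.5, 0.1, -0.0]
opening: 0.0726
grip_force: 0.0
```

>>> apply_moves(
  rows=[0.003, -0.003, 0.06, 0, -0.09, 0, 0.006, -0.006, 0.13, 0, -0.18, 0, 0.0096, -0.01, 0.2, 0, -0.267, 0, 0.0096, -0.01, 0.215, 0, -0.267, 0, 0.0096, -0.01, 0.215, 0, -0.267, 0, 0.0096, -0.01, 0.215, 0, -0.267, 0],
)

```text
t: 11.85
tool_pos: [0.687, 0.2151, 0.2941]
tool_rot: [-3.017, 0.306, 0.634]
contact_force: [0.9, -0.5, 2.3]
opening: 0.0727
grip_force: 0.0
```

```bash
cat >> ptr.py <<'E'
def measure(name,save=None,show=True):
    im,d,W,K,k=grab(name);P=cloud(d,W,K,k);red,yel=masks(im)
    c=proj([.583,.238,.095],W,K,k)[0].astype(int); print("c",c)
    near=(np.hypot(P[...,0]-.583,P[...,1]-.238)<.05)&(P[...,2]>.06)&(P[...,2]<.14)
    for n,m in(("red",red&near),("yel",yel&near)):
        m=m.copy();v,u=np.nonzero(m)
        print(n,m.sum(),u.min(),u.max(),v.min(),v.max())
        for cc in range(u.min(),u.max()+1,2):
            s=u==cc
            if s.any(): print(cc,v[s].min(),v[s].max(),P[v[s],cc].mean(0).round(4).tolist(),end=' | ')
        print()
    if save: cv2.imwrite(save,cv2.resize(im[max(0,c[1]-60):c[1]+60,c[0]-80:c[0]+80],None,fx=5,fy=5,interpolation=cv2.INTER_CUBIC))
E
python3 - <<'E'
from ptr import *
o=ctrl.get_obs();print(o["t"],o["tool_pos"],o["q"].round(2))
measure("wrist","pics/ptr1.png")
E
```

```text
11.85 [0.68699395 0.21508877 0.29407032] [0.16 0.46 1.18 0.15 1.89 1.95]
c [320 242]
red 437 324 351 229 249
324 229 233 [0.582, 0.2356, 0.0806] | 326 229 233 [0.5816, 0.234, 0.0806] | 328 229 233 [0.5819, 0.2322, 0.0813] | 330 229 233 [0.5816, 0.2306, 0.0813] | 332 229 233 [0.5807, 0.2291, 0.0807] | 334 229 249 [0.5744, 0.2286, 0.0839] | 336 229 249 [0.5743, 0.2269, 0.0842] | 338 229 249 [0.574, 0.2253, 0.0842] | 340 229 249 [0.5737, 0.2237, 0.0842] | 342 229 249 [0.5733, 0.222, 0.0841] | 344 229 249 [0.5729, 0.2204, 0.0841] | 346 229 249 [0.5726, 0.2188, 0.0841] | 348 230 249 [0.5713, 0.2173, 0.0835] | 350 230 249 [0.5709, 0.2156, 0.0836] | 
yel 552 279 320 243 264
279 249 260 [0.5886, 0.2701, 0.1085] | 281 243 263 [0.5882, 0.2688, 0.1066] | 283 243 258 [0.5898, 0.2667, 0.106] | 285 243 258 [0.5897, 0.2651, 0.1062] | 287 243 258 [0.5894, 0.2636, 0.1061] | 289 243 258 [0.5888, 0.2622, 0.1059] | 291 250 258 [0.5883, 0.2604, 0.1098] | 293 251 258 [0.5879, 0.2589, 0.1103] | 295 251 258 [0.5873, 0.2575, 0.1099] | 297 251 258 [0.5871, 0.256, 0.11] | 299 249 258 [0.5875, 0.2543, 0.1096] | 301 244 258 [0.5868, 0.253, 0.1064] | 303 244 258 [0.5867, 0.2514, 0.1065] | 305 244 258 [0.5864, 0.2499, 0.1066] | 307 244 258 [0.586, 0.2484, 0.1064] | 309 244 264 [0.5839, 0.2472, 0.108] | 311 244 262 [0.5836, 0.2457, 0.1069] | 313 247 255 [0.5841, 0.244, 0.1054] | 315 247 255 [0.584, 0.2424, 0.1056] | 317 247 255 [0.5835, 0.2409, 0.1055] | 319 247 255 [0.583, 0.2395, 0.1052] |
```

View pics/ptr1.png

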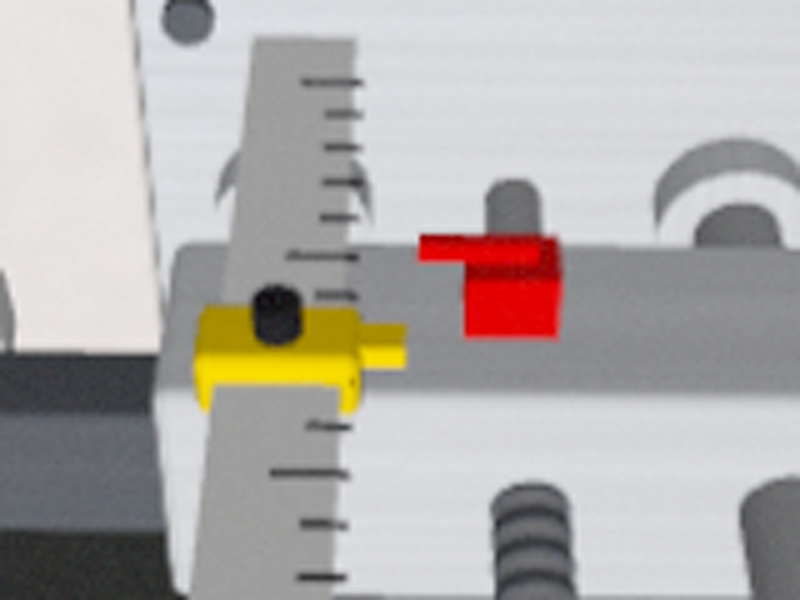

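The picture is upside down, with world up pointing down in the image. The pointer tip is at about (420,246) in the crop and the tab tip at (405,346), so the tab is clearly above the pointer.

Run:
```python
from ptr import *
im,d,W,K,k=load("wrist");P=cloud(d,W,K,k)
for n,(a,b),(r0,r1) in(("ptr",(325,332),(227,236)),("tab",(313,320),(244,259))):
    for r in range(r0,r1): print(n,r,P[r,a:b].mean(0).round(4),P[r,a:b].std(0)[2].round(4),im[r,a:b].mean(0).round(0))
# vertical plane: lift x normal through front
```

```text
ptr 227 [0.532  0.2413 0.0143] 0.0002 [221. 218. 217.]
ptr 228 [nan nan nan] nan [186. 184. 195.]
ptr 229 [0.5819 0.2322 0.0788] 0.0005 [ 10.   8. 150.]
ptr 230 [0.5822 0.2322 0.0804] 0.0004 [  9.   6. 179.]
ptr 231 [0.5823 0.2322 0.0818] 0.0005 [  4.   4. 215.]
ptr 232 [0.5814 0.2323 0.082 ] 0.0003 [  0.   0. 227.]
ptr 233 [0.5804 0.2325 0.082 ] 0.0006 [  3.   0. 228.]
ptr 234 [0.5792 0.2328 0.0819] 0.0005 [104. 102. 201.]
ptr 235 [0.5655 0.2353 0.0669] 0.0008 [144. 141. 139.]
tab 244 [0.5676 0.2456 0.0789] 0.0002 [147. 144. 143.]
tab 245 [0.5678 0.2455 0.0804] 0.0006 [147. 144. 143.]
tab 246 [0.5676 0.2455 0.0815] 0.0008 [114. 143. 156.]
tab 247 [0.5843 0.2416 0.1015] 0.0005 [  0. 142. 168.]
tab 248 [0.5843 0.2416 0.1027] 0.0005 [  0. 142. 168.]
tab 249 [0.5842 0.2416 0.1037] 0.0004 [  0. 141. 168.]
tab 250 [0.5844 0.2416 0.1051] 0.0006 [  0. 141. 169.]
tab 251 [0.5845 0.2415 0.1064] 0.0006 [  0. 177. 205.]
tab 252 [0.5842 0.2416 0.1072] 0.0004 [  0. 210. 238.]
tab 253 [0.5831 0.2418 0.1071] 0.0003 [  0. 218. 247.]
tab 254 [0.582  0.2421 0.1071] 0.0009 [  0. 218. 247.]
tab 255 [0.5808 0.2423 0.1069] 0.0004 [ 98. 195. 219.]
tab 256 [0.5679 0.2453 0.0942] 0.0005 [144. 142. 141.]
tab 257 [0.5677 0.2453 0.0952] 0.0004 [145. 142. 141.]
tab 258 [0.5675 0.2453 0.0962] 0.0004 [147. 144. 143.]
```

Height difference:
- The pointer's top face is at 0.0820 and it is 3 mm thick, so its middle is at 0.0805.
- The tab's top is at 0.1071 and it is 6 mm tall, so its middle is at 0.1041.
- The pointer therefore has to rise 23.6 mm, which is 2.36 turns.

Next I'll grip the knob.

Run:
```python
from ptr import *
L=-.22;R=down(L-np.pi/2)
go([.66,.20,.42],R)
o=ctrl.get_obs();o["tool_pos"]=np.array([.66,.20,.42]);o["tool_rot"]=Rn.from_matrix(R).as_rotvec()
go([.5977,.205,.42],R,o);go([.5977,.205,.33],R,o)
```

```text
row [-0.119, 0.0335, -0.174, 0.0006, 0.2624, 0.0113] n 2.8
row [-0.1031, 0.0145, 0.0, 0.0, -0.0, -0.0] n 1.3
row [-0.1031, 0.0145, 0.15, 0.0, -0.0, -0.0] n 2.2
```

>>> apply_moves(
  rows=[-0.04, 0.011, -0.06, 0, 0.08, 0.004, -0.08, 0.022, -0.12, 0, 0.17, 0.008, -0.119, 0.0335, -0.174, 0, 0.262, 0.011, -0.119, 0.0335, -0.174, 0, 0.262, 0.011, -0.119, 0.0335, -0.174, 0, 0.262, 0.011],
)

```text
t: 12.4
tool_pos: [0.6596, 0.2002, 0.4239]
tool_rot: [-3.122, 0.343, -0.006]
contact_force: [-0.3, 0.4, -0.8]
opening: 0.0727
grip_force: 0.0
```

Run:
```python
from ptr import *
L=-.22;R=down(L-np.pi/2)
go([.5977,.205,.40],R);go([.5977,.205,.33],R)
```

```text
row [-0.1025, 0.0147, 0.0394, -0.0009, -0.0023, 0.0005] n 1.3
row [-0.1029, 0.0149, 0.1561, -0.0009, -0.0023, 0.0005] n 2.3
```

>>> apply_moves(
  rows=[-0.06, 0.009, 0.02, 0, -0.002, 0, -0.103, 0.0148, 0.039, 0, -0.002, 0, -0.103, 0.0148, 0.039, 0, -0.002, 0, -0.103, 0.0148, 0.09, 0, -0.002, 0, -0.103, 0.0148, 0.14, 0, -0.002, 0, -0.103, 0.0148, 0.156, 0, -0.002, 0, -0.103, 0.0148, 0.156, 0, -0.002, 0],
)

```text
t: 13.1
tool_pos: [0.5973, 0.2041, 0.3205]
tool_rot: [3.119, -0.346, -0.023]
contact_force: [-0.7, 0.3, 0.9]
opening: 0.0726
grip_force: 0.0
```

>>> apply_moves(
  rows=[0, 0, 0, 0, 0, 0, 0, 0, 0, 0, 0, 0, 0, 0, 0, 0, 0, 0, 0, 0, 0, 0, 0, 0, 0, 0, 0, 0, 0, 0, 0, 0, 0, 0, 0, 0, 0, 0, 0, 0, 0, 0],
  grip=0.1,
  grip_force=25,
)

```text
t: 13.8
tool_pos: [0.5982, 0.2043, 0.3237]
tool_rot: [3.121, -0.346, -0.013]
contact_force: [3.3, -0.3, 4.9]
opening: 0.0223
grip_force: 25.9
```

Run:
```python
from ptr import *
o=ctrl.get_obs();print(o["tool_pos"],yaw(o),o["opening"],o["grip_force"],o["contact_force"])
R=Rn.from_rotvec(o["tool_rot"]).as_matrix();c=np.array([.537,.2258]);p=o["tool_pos"][:2]
print(np.linalg.norm(p-c),np.degrees(np.arctan2(*(p-c)[::-1])))
a0=np.arctan2(*(p-c)[::-1])
def pt(deg): a=a0-np.radians(deg); return np.r_[.065*np.cos(a),.065*np.sin(a),0]
out=[]
for deg in range(18,361,18): out+=((R.T@(pt(deg)-pt(0)))[:2]/.6).round(3).tolist()+[0,0,0,0]
print(out)
```

```text
[0.59818157 0.2042933  0.32371171] -1.7915839893534942 0.022312024815333866 25.856238724663854 [ 3.32794664 -0.25467209  4.87078572]
0.06485154755222215 -19.367722293397158
[-0.009, 0.033, 0, 0, 0, 0, -0.028, 0.061, 0, 0, 0, 0, -0.055, 0.082, 0, 0, 0, 0, -0.086, 0.094, 0, 0, 0, 0, -0.12, 0.095, 0, 0, 0, 0, -0.153, 0.086, 0, 0, 0, 0, -0.181, 0.067, 0, 0, 0, 0, -0.202, 0.04, 0, 0, 0, 0, -0.214, 0.009, 0, 0, 0, 0, -0.215, -0.025, 0, 0, 0, 0, -0.206, -0.058, 0, 0, 0, 0, -0.187, -0.086, 0, 0, 0, 0, -0.161, -0.107, 0, 0, 0, 0, -0.129, -0.119, 0, 0, 0, 0, -0.095, -0.12, 0, 0, 0, 0, -0.062, -0.111, 0, 0, 0, 0, -0.034, -0.092, 0, 0, 0, 0, -0.013, -0.066, 0, 0, 0, 0, -0.001, -0.034, 0, 0, 0, 0, 0.0, 0.0, 0, 0, 0, 0]
```

>>> apply_moves(
  rows=[0, 0, -0.007, 0, 0, 0, -0.009, 0.033, -0.007, 0, 0, 0, -0.028, 0.061, -0.007, 0, 0, 0, -0.055, 0.082, -0.007, 0, 0, 0, -0.086, 0.094, -0.007, 0, 0, 0, -0.12, 0.095, -0.007, 0, 0, 0],
)

```text
t: 14.4
tool_pos: [0.5137, 0.1647, 0.326]
tool_rot: [3.122, -0.347, -0.021]
contact_force: [4.3, 8.5, -3.9]
opening: 0.0223
grip_force: 25.4
```

>>> apply_moves(
  rows=[-0.033, -0.009, 0, 0, 0, 0, -0.061, -0.028, 0, 0, 0, 0, -0.082, -0.055, 0, 0, 0, 0, -0.094, -0.086, 0, 0, 0, 0, -0.095, -0.12, 0, 0, 0, 0, -0.086, -0.153, 0, 0, 0, 0, -0.067, -0.181, 0, 0, 0, 0, -0.041, -0.202, 0, 0, 0, 0, -0.009, -0.214, 0, 0, 0, 0, 0.025, -0.215, 0, 0, 0, 0, 0.058, -0.206, 0, 0, 0, 0, 0.086, -0.187, 0, 0, 0, 0, 0.107, -0.161, 0, 0, 0, 0, 0.119, -0.129, 0, 0, 0, 0, 0.12, -0.095, 0, 0, 0, 0, 0.111, -0.062, 0, 0, 0, 0, 0.092, -0.034, 0, 0, 0, 0, 0.065, -0.013, 0, 0, 0, 0, 0.034, -0.001, 0, 0, 0, 0, 0, 0, 0, 0, 0, 0],
)

```text
t: 16.4
tool_pos: [0.5136, 0.1644, 0.3263]
tool_rot: [-3.12, 0.347, 0.019]
contact_force: [7.5, 12.4, -6.3]
opening: 0.0222
grip_force: 25.8
```

Run:
```python
from ptr import *
o=ctrl.get_obs();print(o["t"],o["tool_pos"],o["q"].round(2))
im,d,W,K,k=grab("scene");P=cloud(d,W,K,k);red,yel=masks(im)
roi=np.zeros((480,640),bool);roi[235:285,395:450]=1
for n,m in(("red",red&roi),("yel",yel&roi)):
    v,u=np.nonzero(m);print(n,m.sum(),u.min(),u.max(),v.min(),v.max(),np.nanmedian(P[m],0).round(4))
```

```text
16.4 [0.51358221 0.16441734 0.32626972] [ 0.17 -0.16  1.78  0.01  1.53  1.96]
red 51 405 414 257 263 [0.5752 0.2214 0.0961]
yel 59 418 432 256 262 [0.5879 0.2534 0.107 ]
```

>>> apply_moves(
  rows=[-0.033, -0.009, 0, 0, 0, 0, -0.061, -0.028, 0, 0, 0, 0, -0.082, -0.055, 0, 0, 0, 0, -0.094, -0.086, 0, 0, 0, 0, -0.095, -0.12, 0, 0, 0, 0, -0.086, -0.153, 0, 0, 0, 0, -0.067, -0.181, 0, 0, 0, 0, -0.041, -0.202, 0, 0, 0, 0, -0.009, -0.214, 0, 0, 0, 0, 0.025, -0.215, 0, 0, 0, 0, 0.058, -0.206, 0, 0, 0, 0, 0.086, -0.187, 0, 0, 0, 0, 0.107, -0.161, 0, 0, 0, 0, 0.119, -0.129, 0, 0, 0, 0, 0.12, -0.095, 0, 0, 0, 0, 0.111, -0.062, 0, 0, 0, 0, 0.092, -0.034, 0, 0, 0, 0, 0.065, -0.013, 0, 0, 0, 0, 0.034, -0.001, 0, 0, 0, 0, 0, 0, 0, 0, 0, 0],
)

```text
t: 18.45
tool_pos: [0.5134, 0.1644, 0.3265]
tool_rot: [-3.12, 0.347, 0.018]
contact_force: [7.1, 13.8, -7.5]
opening: 0.0223
grip_force: 26.1
```

>>> apply_moves(
  rows=[-0.033, -0.009, 0, 0, 0, 0, -0.061, -0.028, 0, 0, 0, 0, -0.075, -0.044, 0, 0, 0, 0, -0.075, -0.044, 0, 0, 0, 0, -0.075, -0.044, 0, 0, 0, 0],
)

```text
t: 18.95
tool_pos: [0.4769, 0.1995, 0.3271]
tool_rot: [3.121, -0.346, -0.012]
contact_force: [8.1, 3.4, -7.1]
opening: 0.0225
grip_force: 26.0
```

Run:
```python
from ptr import *
o=ctrl.get_obs();print(o["t"],o["tool_pos"],o["q"].round(2))
p=o["tool_pos"][:2]-[.537,.2258];print(np.hypot(*p),np.degrees(np.arctan2(p[1],p[0])))
im,d,W,K,k=grab("scene");P=cloud(d,W,K,k);red,yel=masks(im)
roi=np.zeros((480,640),bool);roi[235:285,395:450]=1
for n,m in(("red",red&roi),("yel",yel&roi)):
    v,u=np.nonzero(m);print(n,m.sum(),u.min(),u.max(),v.min(),v.max(),np.nanmedian(P[m],0).round(4))
L=-.22;T=np.array(ctrl.camera_model("wrist")["tool_from_camera"]);tip=np.array([.583,.238,.10])
R=down(L-np.pi/2,tilt=np.radians(24)*np.array([-np.sin(L),np.cos(L),0]))
p=tip-R@T[:3,2]*.31-R@T[:3,3]
up=o["tool_pos"]+[0,0,.07]; o["tool_pos"]=up; go([.68,.21,.40],down(L-np.pi/2),o)
o["tool_pos"]=np.array([.68,.21,.40]); o["tool_rot"]=Rn.from_matrix(down(L-np.pi/2)).as_rotvec(); go(p,R,o)
```

```text
18.95 [0.47694133 0.19952269 0.32714494] [ 0.25 -0.22  1.83  0.    1.54  2.04]
0.06555562893636825 -156.36930350033492
red 51 406 415 253 259 [0.5754 0.222  0.1075]
yel 58 418 432 256 262 [0.5877 0.2526 0.1066]
row [0.3264, -0.0911, -0.0074, 0.0015, 0.0047, -0.0004] n 4.1
row [0.0098, -0.0103, 0.1683, 0.0, -0.2667, -0.0] n 2.8
```

>>> apply_moves(
  rows=[0, 0, 0, 0, 0, 0, 0, 0, 0, 0, 0, 0, 0, 0, 0, 0, 0, 0, 0, 0, 0, 0, 0, 0, 0, 0, -0.05, 0, 0, 0, 0, 0, -0.116, 0, 0, 0, 0, 0, -0.116, 0, 0, 0, 0.08, -0.022, -0.12, 0, 0, 0, 0.16, -0.045, -0.12, 0, 0, 0, 0.24, -0.068, -0.12, 0, 0, 0, 0.326, -0.091, -0.12, 0, 0, 0, 0.326, -0.091, -0.12, 0, 0, 0, 0.326, -0.091, -0.12, 0, 0, 0],
  grip=0.55,
)

```text
t: 20.3
tool_pos: [0.6812, 0.2103, 0.3949]
tool_rot: [3.119, -0.347, -0.024]
contact_force: [-0.8, 0.2, 0.2]
opening: 0.0467
grip_force: 0.0
```

>>> apply_moves(
  rows=[0.003, -0.003, 0.06, 0, -0.09, 0, 0.006, -0.006, 0.12, 0, -0.18, 0, 0.0096, -0.01, 0.168, 0, -0.267, 0, 0.0096, -0.01, 0.168, 0, -0.267, 0, 0.0096, -0.01, 0.168, 0, -0.267, 0, 0.0096, -0.01, 0.168, 0, -0.267, 0],
)

```text
t: 20.9
tool_pos: [0.686, 0.2156, 0.3016]
tool_rot: [-3.01, 0.333, 0.646]
contact_force: [0.1, 0.2, 0.6]
opening: 0.0468
grip_force: 0.0
```

```bash
cat >> ptr.py <<'E'
def rowsz():
    im,d,W,K,k=grab("wrist");P=cloud(d,W,K,k);red,yel=masks(im)
    near=(np.hypot(P[...,0]-.583,P[...,1]-.238)<.02)&(P[...,2]>.07)&(P[...,2]<.14)
    for n,m in(("red",red&near&(P[...,0]>.5775)),("yel",yel&near&(P[...,1]<.2445))):
        for r in np.unique(np.nonzero(m)[0]):
            q=P[r][m[r]]; print(n,r,len(q),q.mean(0).round(4))
E
python3 - <<'E'
from ptr import *
o=ctrl.get_obs();print(o["t"],o["tool_pos"]); rowsz()
E
```

```text
20.9 [0.68601348 0.21564263 0.3015838 ]
red 238 17 [0.5806 0.2253 0.1022]
red 239 22 [0.5812 0.2272 0.1036]
red 240 22 [0.581  0.2273 0.1045]
red 241 22 [0.5804 0.2274 0.105 ]
red 242 20 [0.5795 0.2284 0.1049]
red 243 16 [0.5788 0.23   0.105 ]
red 244 2 [0.5778 0.2284 0.1055]
yel 238 8 [0.5841 0.2413 0.102 ]
yel 239 8 [0.584  0.2413 0.1032]
yel 240 8 [0.584  0.2413 0.1043]
yel 241 8 [0.5841 0.2413 0.1056]
yel 242 8 [0.5844 0.2412 0.1072]
yel 243 8 [0.583  0.2415 0.1067]
yel 244 7 [0.5819 0.2414 0.1068]
yel 245 7 [0.5811 0.2416 0.1071]
```

The pointer's middle is at 0.1035 and the tab's is at 0.1039–0.1041, so about 0.45 mm (16°) is left. I'll grip the hub, trim by twisting it, then lift it off.

Run:
```python
from ptr import *
go([.66,.215,.42],down(-.22-np.pi/2))
o=ctrl.get_obs();o["tool_pos"]=np.array([.66,.215,.42]);o["tool_rot"]=Rn.from_matrix(down(-.22-np.pi/2)).as_rotvec()
go([.538,.226,.43],down(np.radians(-66.4)),o)
```

```text
row [-0.119, 0.0108, -0.1619, 0.0006, 0.2688, 0.0] n 2.8
row [-0.2024, 0.0265, -0.0167, 0.0, 0.0, -0.4023] n 4.2
```

>>> apply_moves(
  rows=[-0.04, 0.004, -0.054, 0, 0.09, 0, -0.08, 0.007, -0.11, 0, 0.18, 0, -0.119, 0.011, -0.162, 0, 0.269, 0, -0.119, 0.011, -0.162, 0, 0.269, 0],
)

```text
t: 21.35
tool_pos: [0.6593, 0.216, 0.4309]
tool_rot: [-3.119, 0.341, -0.024]
contact_force: [0.3, 0.8, 1.2]
opening: 0.0472
grip_force: 0.0
```

>>> apply_moves(
  rows=[-0.05, 0.007, -0.017, 0, 0, -0.09, -0.1, 0.013, -0.017, 0, 0, -0.18, -0.15, 0.02, -0.017, 0, 0, -0.27, -0.2, 0.026, -0.017, 0, 0, -0.36, -0.202, 0.0265, -0.017, 0, 0, -0.402, -0.202, 0.0265, -0.017, 0, 0, -0.402, -0.202, 0.0265, -0.017, 0, 0, -0.402],
  grip=0.85,
)

```text
t: 22.05
tool_pos: [0.539, 0.2255, 0.4282]
tool_rot: [-3.076, -0.639, 0.008]
contact_force: [-0.1, 0.1, -0.3]
opening: 0.0727
grip_force: 0.0
```

Run:
```python
from ptr import *
im,d,W,K,k=grab("wrist"); o=ctrl.get_obs();print(o["t"],o["tool_pos"],yaw(o)*57.2958,o["opening"],o["q"].round(2))
P=cloud(d,W,K,k);z=P[...,2]; br=im.min(2)>90
def near(x,y,r): return np.hypot(P[...,0]-x,P[...,1]-y)<r
m=near(.537,.2258,.035)&(z>.2605)&(z<.2655)&br
n,l,st,_=cv2.connectedComponentsWithStats(m.astype(np.uint8));m=l==1+np.argmax(st[1:,4])
h=cv2.minAreaRect(P[m][:,:2].astype(np.float32)*1000);print("hub",m.sum(),h)
kn=near(.537,.2258,.1)&(z>.294)&(z<.30); c=cv2.minEnclosingCircle(P[kn][:,:2].astype(np.float32)*1000);print("knob",kn.sum(),c, np.degrees(np.arctan2(c[0][1]-h[0][1],c[0][0]-h[0][0])))
```

```text
22.1 [0.53934248 0.22542451 0.42755439] -66.5341280340116 0.07297653397284276 [ 0.27 -0.08  1.54  0.    1.69  1.43]
hub 2196 ((536.7911376953125, 225.23422241210938), (34.90986633300781, 34.14302444458008), 24.745031356811523)
knob 871 ((478.570556640625, 198.2572479248047), 11.346773147583008) -155.13897270820385
```

Run:
```python
from ptr import *
R=down(np.radians(-65.2))
go([.5368,.2253,.36],R);go([.5368,.2253,.317],R)
```

```text
row [-0.0033, -0.0014, 0.1126, -0.0008, 0.0037, -0.0148] n 1.4
row [-0.0029, -0.0013, 0.1843, -0.0008, 0.0037, -0.0148] n 2.2
```

>>> apply_moves(
  rows=[-0.003, -0.0014, 0.06, 0, 0.002, -0.015, -0.003, -0.0014, 0.112, 0, 0.003, -0.015, -0.003, -0.0014, 0.15, 0, 0.003, -0.015, -0.003, -0.0014, 0.178, 0, 0.003, -0.015, -0.003, -0.0014, 0.182, 0, 0.003, -0.015, -0.003, -0.0014, 0.182, 0, 0.003, -0.015],
)

```text
t: 22.7
tool_pos: [0.5368, 0.2253, 0.3172]
tool_rot: [-3.067, -0.676, 0.006]
contact_force: [-0.1, -0.4, -0.0]
opening: 0.0723
grip_force: 0.0
```

>>> apply_moves(
  rows=[0, 0, 0, 0, 0, 0, 0, 0, 0, 0, 0, 0, 0, 0, 0, 0, 0, 0, 0, 0, 0, 0, 0, 0, 0, 0, 0, 0, 0, 0, 0, 0, 0, 0, 0, 0, 0, 0, 0, 0, 0, 0],
  grip=0.2,
  grip_force=50,
)

```text
t: 23.4
tool_pos: [0.5371, 0.2255, 0.3187]
tool_rot: [-3.067, -0.677, 0.001]
contact_force: [0.0, 0.2, 6.4]
opening: 0.0326
grip_force: 50.8
```

Run:
```python
from ptr import *
o=ctrl.get_obs();print(o["t"],o["tool_pos"],yaw(o)*57.2958,o["opening"],o["contact_force"],o["wrist_torque"])
```

```text
23.4 [0.53710406 0.22545284 0.31870327] -65.11288960319965 0.03258493897960753 [0.0322854  0.20788573 6.41547274] [-0.02197168 -0.012741    0.01884662]
```

>>> apply_moves(
  rows=[0, 0, 0, 0, 0, 0.05, 0, 0, 0, 0, 0, 0.1, 0, 0, 0, 0, 0, 0.15, 0, 0, 0, 0, 0, 0.178, 0, 0, 0, 0, 0, 0.178, 0, 0, 0, 0, 0, 0.178],
)

```text
t: 24.0
tool_pos: [0.5371, 0.2255, 0.3187]
tool_rot: [-3.131, -0.242, 0.002]
contact_force: [0.9, -0.2, 6.6]
opening: 0.0328
grip_force: 50.9
```

Run:
```python
from ptr import *
o=ctrl.get_obs();print(o["t"],o["tool_pos"],yaw(o)*57.2958,o["opening"],o["contact_force"],o["wrist_torque"])
```

```text
24.0 [0.53705702 0.22545003 0.31868573] -81.14334006104379 0.032775284279248994 [ 0.90599612 -0.20552603  6.59537072] [ 0.00023763 -0.00942773 -0.07318387]
```

>>> apply_moves(
  rows=[0, 0, 0, 0, 0, -0.045, 0, 0, 0, 0, 0, -0.045, 0, 0, -0.012, 0, 0, -0.045, 0, 0, -0.025, 0, 0, -0.045, 0, 0, -0.04, 0, 0, -0.045, 0, 0, -0.07, 0, 0, -0.045, 0, 0, -0.11, 0, 0, -0.045, 0, 0, -0.13, 0, 0, -0.045, 0, 0, -0.13, 0, 0, -0.045],
)

```text
t: 24.9
tool_pos: [0.5373, 0.2255, 0.3982]
tool_rot: [-3.12, -0.353, -0.001]
contact_force: [0.5, -0.2, -3.2]
opening: 0.0326
grip_force: 51.0
```

Run:
```python
from ptr import *
o=ctrl.get_obs();print(o["t"],o["tool_pos"],yaw(o)*57.2958,o["opening"],o["contact_force"],o["q"].round(2))
# mat from top; grip dropped z ref: hub underside = seat when TCP .3187
im,d,W,K,k=load("top");hsv=cv2.cvtColor(im,cv2.COLOR_BGR2HSV)
print("held bottom offset",.3187-.235)
p=np.array([.47,-.20]); 
h=yaw(o)
for z in (.38,.15,.090): go([*p,z],down(h))
```

```text
24.9 [0.53733349 0.22549227 0.39819889] -77.08177406960478 0.03261498485270827 [ 0.50551915 -0.19034927 -3.2444647 ] [ 0.27 -0.09  1.6   0.    1.63  1.61]
held bottom offset 0.0837
row [-0.2679, 0.6662, 0.0293, -0.0008, -0.0005, -0.0] n 8.6
row [-0.2682, 0.6666, 0.4126, -0.0008, -0.0005, -0.0] n 9.9
row [-0.2683, 0.6667, 0.5126, -0.0008, -0.0005, -0.0] n 10.6
```

The wrist reads about −3 N, which matches the crank's weight, so it is off the spindle. I'll carry it to the mat.

Run:
```python
from ptr import *
o=ctrl.get_obs();h=yaw(o)
for z in (.38,.15): go([.50,-.21,z],down(h))
```

```text
row [-0.2229, 0.6936, 0.0293, -0.0008, -0.0005, -0.0] n 8.7
row [-0.2232, 0.694, 0.4126, -0.0008, -0.0005, -0.0] n 10.1
```

>>> apply_moves(
  rows=[-0.01, 0.03, -0.01, 0, 0, 0, -0.032, 0.1, -0.01, 0, 0, 0, -0.058, 0.18, -0.01, 0, 0, 0, -0.084, 0.26, -0.01, 0, 0, 0, -0.109, 0.34, -0.01, 0, 0, 0, -0.135, 0.42, 0, 0, 0, 0, -0.161, 0.5, 0.01, 0, 0, 0, -0.183, 0.57, 0.02, 0, 0, 0, -0.203, 0.63, 0.029, 0, 0, 0, -0.215, 0.67, 0.05, 0, 0, 0, -0.223, 0.693, 0.1, 0, 0, 0, -0.223, 0.694, 0.17, 0, 0, 0, -0.223, 0.694, 0.24, 0, 0, 0, -0.223, 0.694, 0.31, 0, 0, 0, -0.223, 0.694, 0.37, 0, 0, 0, -0.223, 0.694, 0.4, 0, 0, 0, -0.223, 0.694, 0.413, 0, 0, 0, -0.223, 0.694, 0.413, 0, 0, 0, -0.223, 0.694, 0.413, 0, 0, 0],
)

```text
t: 26.8
tool_pos: [0.499, -0.2108, 0.1483]
tool_rot: [3.121, 0.353, -0.004]
contact_force: [-0.2, 0.1, -2.7]
opening: 0.0324
grip_force: 50.9
```

Run:
```python
from ptr import *
o=ctrl.get_obs();h=yaw(o);print(o["t"],o["tool_pos"],h*57.3,o["contact_force"])
go([.50,-.21,.0877],down(h))
im,d,W,K,k=grab("wrist");P=cloud(d,W,K,k);R=Rn.from_rotvec(o["tool_rot"]).as_matrix();Q=(P-o["tool_pos"])@R
m=(im.min(2)>150)&(d>0)&(d<.3)&(abs(Q[...,1])<.012)&(Q[...,0]>-.01)&(Q[...,0]<.022)&(Q[...,2]>.03)&(Q[...,2]<.1)
print(np.percentile(Q[m],[1,5,25,50,75,95,99],axis=0).round(4)[:,[0,2]])
mat=(im[...,0]>150)&(im[...,2]<90)&(d>0);print("mat z",np.median(P[mat][:,2]))
```

```text
26.8 [ 0.49903437 -0.21077273  0.14832689] -77.0882254491147 [-0.2014675   0.1202795  -2.69803802]
row [0.0021, -0.0009, 0.101, 0.0001, 0.0018, -0.0] n 1.2
[[-0.0098  0.0543]
 [-0.0092  0.0547]
 [-0.0013  0.0553]
 [ 0.0092  0.0556]
 [ 0.0132  0.056 ]
 [ 0.0164  0.0566]
 [ 0.0172  0.0587]]
mat z 0.004124194840020412
```

>>> apply_moves(
  rows=[0, 0, 0.04, 0, 0, 0, 0, 0, 0.075, 0, 0, 0, 0, 0, 0.092, 0, 0, 0, 0, 0, 0.097, 0, 0, 0, 0, 0, 0.099, 0, 0, 0, 0, 0, 0.1, 0, 0, 0, 0, 0, 0.1, 0, 0, 0],
)

```text
t: 27.55
tool_pos: [0.4989, -0.2108, 0.0884]
tool_rot: [3.121, 0.353, -0.004]
contact_force: [-0.3, -1.1, -2.3]
opening: 0.0329
grip_force: 50.9
```

>>> apply_moves(
  rows=[0, 0, 0.0007, 0, 0, 0, 0, 0, 0.0014, 0, 0, 0, 0, 0, 0.002, 0, 0, 0, 0, 0, 0.002, 0, 0, 0],
)

```text
t: 27.95
tool_pos: [0.4988, -0.2108, 0.0877]
tool_rot: [3.122, 0.353, -0.005]
contact_force: [-2.6, 0.8, 7.5]
opening: 0.0325
grip_force: 52.1
```

The crank is touching the mat, so I'll release it and rise.

>>> apply_moves(
  rows=[0, 0, 0, 0, 0, 0, 0, 0, 0, 0, 0, 0, 0, 0, 0, 0, 0, 0, 0, 0, 0, 0, 0, 0, 0, 0, 0, 0, 0, 0, 0, 0, 0, 0, 0, 0, 0, 0, -0.05, 0, 0, 0, 0, 0, -0.13, 0, 0, 0, 0, 0, -0.21, 0, 0, 0, 0, 0, -0.29, 0, 0, 0, 0, 0, -0.37, 0, 0, 0, 0, 0, -0.45, 0, 0, 0, 0, 0, -0.51, 0, 0, 0, 0, 0, -0.51, 0, 0, 0],
  grip=0.85,
)

```text
t: 29.35
tool_pos: [0.5008, -0.2113, 0.3999]
tool_rot: [3.115, 0.353, 0.009]
contact_force: [-0.6, 0.5, 0.3]
opening: 0.0727
grip_force: 0.0
```

Run:
```python
from ptr import *
im,d,W,K,k=grab("wrist");o=ctrl.get_obs();print(o["t"],o["tool_pos"],o["q"].round(2))
P=cloud(d,W,K,k);z=P[...,2];near=(abs(P[...,0]-.47)<.1)&(abs(P[...,1]+.21)<.08)
m=near&(z>.0295)&(z<.0345)&(im.min(2)>100);kn=near&(z>.063)&(z<.069)
print("hub",m.sum(),P[m].mean(0),"knob",kn.sum(),P[kn].mean(0))
L=-.22
T=np.array(ctrl.camera_model("wrist")["tool_from_camera"]);tip=np.array([.583,.238,.10])
R=down(L-np.pi/2,tilt=np.radians(24)*np.array([-np.sin(L),np.cos(L),0]))
p=tip-R@T[:3,2]*.31-R@T[:3,3]
go([.68,.21,.40],down(L-np.pi/2))
o["tool_pos"]=np.array([.68,.21,.40]); o["tool_rot"]=Rn.from_matrix(down(L-np.pi/2)).as_rotvec(); go(p,R,o)
cv2.imwrite("pics/placed.png",im)
```

```text
29.4 [ 0.50021875 -0.21090914  0.39609865] [-0.54 -0.18  1.69 -0.    1.63  0.81]
hub 711 [ 0.49916835 -0.21129736  0.03222435] knob 282 [ 0.43610648 -0.22539272  0.06600148]
row [0.4489, -0.6167, -0.0084, 0.0023, -0.0013, 0.2836] n 9.2
row [0.0098, -0.0102, 0.1683, 0.0, -0.2667, -0.0] n 2.8
```

View pics/placed.png

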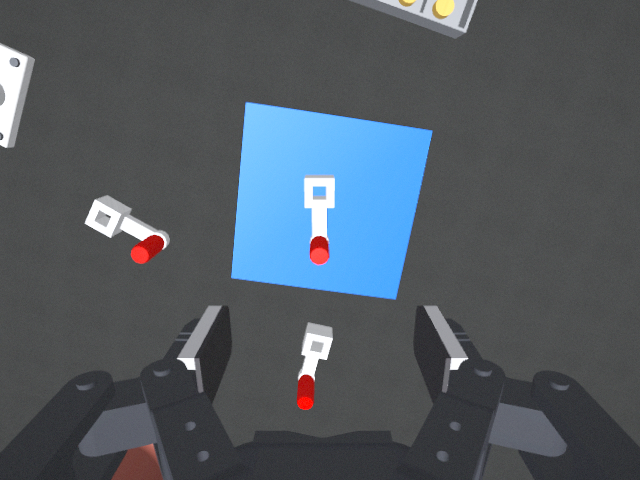

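The crank lies flat on the mat, with its hub at (319,192) and its knob, pointing up, at (319,250). Now I'll check the pointer height.

>>> apply_moves(
  rows=[0.05, -0.064, -0.008, 0, 0, 0.03, 0.1, -0.13, -0.008, 0, 0, 0.06, 0.15, -0.2, -0.008, 0, 0, 0.09, 0.2, -0.27, -0.008, 0, 0, 0.13, 0.25, -0.34, -0.008, 0, 0, 0.17, 0.3, -0.41, -0.008, 0, 0, 0.21, 0.35, -0.48, -0.008, 0, 0, 0.25, 0.4, -0.55, -0.008, 0, 0, 0.28, 0.45, -0.617, -0.008, 0, 0, 0.284, 0.449, -0.617, -0.008, 0, 0, 0.284, 0.449, -0.617, -0.008, 0, 0, 0.284, 0.449, -0.617, -0.008, 0, 0, 0.284, 0.449, -0.617, -0.008, 0, 0, 0.284],
)

```text
t: 30.7
tool_pos: [0.679, 0.209, 0.3958]
tool_rot: [3.121, -0.349, -0.007]
contact_force: [-0.2, -1.1, -0.2]
opening: 0.0723
grip_force: 0.0
```

>>> apply_moves(
  rows=[0.003, -0.003, 0.06, 0, -0.09, 0, 0.006, -0.006, 0.12, 0, -0.18, 0, 0.0096, -0.01, 0.168, 0, -0.267, 0, 0.0096, -0.01, 0.168, 0, -0.267, 0, 0.0096, -0.01, 0.168, 0, -0.267, 0, 0.0096, -0.01, 0.168, 0, -0.267, 0],
)

```text
t: 31.3
tool_pos: [0.6862, 0.2149, 0.2995]
tool_rot: [-3.01, 0.334, 0.636]
contact_force: [0.2, 0.0, 0.7]
opening: 0.0724
grip_force: 0.0
```

Run:
```python
from ptr import *
o=ctrl.get_obs();print(o["t"],o["tool_pos"]); rowsz()
im,d,W,K,k=load("wrist");c=proj([.583,.238,.1],W,K,k)[0].astype(int)
cv2.imwrite("pics/ptr2.png",cv2.resize(im[c[1]-50:c[1]+50,c[0]-66:c[0]+66],None,fx=6,fy=6,interpolation=cv2.INTER_CUBIC))
```

```text
31.3 [0.68617364 0.21490622 0.29954963]
red 242 21 [0.5812 0.2268 0.1027]
red 243 22 [0.5811 0.2272 0.1037]
red 244 23 [0.5811 0.2269 0.105 ]
red 245 22 [0.5804 0.2274 0.1053]
red 246 20 [0.5796 0.2281 0.1054]
red 247 16 [0.5792 0.2301 0.1057]
red 248 1 [0.5781 0.2291 0.1059]
red 249 1 [0.5781 0.2283 0.1074]
red 250 2 [0.5778 0.2276 0.1083]
red 251 2 [0.5776 0.2273 0.1093]
red 252 1 [0.578  0.2284 0.1107]
yel 241 7 [0.5844 0.2416 0.1014]
yel 242 7 [0.5844 0.2416 0.1026]
yel 243 8 [0.5843 0.2412 0.1038]
yel 244 8 [0.5843 0.2412 0.105 ]
yel 245 8 [0.5842 0.2412 0.1061]
yel 246 8 [0.5838 0.2413 0.1067]
yel 247 8 [0.5828 0.2415 0.1069]
yel 248 8 [0.582  0.2417 0.1071]
yel 249 7 [0.5809 0.2423 0.107 ]
```

View pics/ptr2.png

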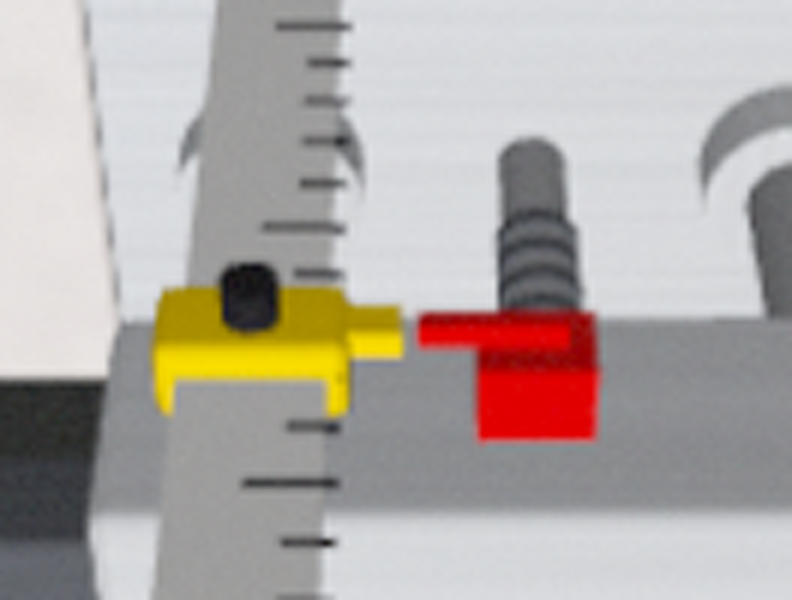

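The crop shows the red pointer level with the yellow tab, at (420,330) and (400,332). Their middles agree to about 0.1 mm, and the gripper is clear of everything.

```bash
python3 -c "
from station import ctrl
print(ctrl.finish_job())"
```

```text
the job is handed in; nothing more can be done
None
```

The job is handed in at about 31 s: I wound the camera up until the pointer was level with the yellow tab, measured to about 0.1 mm. The crank is off the spindle, set down gently, flat and knob up on the blue mat, and I moved nothing else.

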